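# Coating gauge held square on the marked spot under a swing-arm magnifier

## Task

First swing the magnifier arm aside to its stop so that the sloping test panel is clear, then take the gauge probe out of its stand and rest its sprung nose inside the round mark on the panel (not the square one), holding the probe square to the sloping panel face. Press only lightly, so that the nose is pushed in about half way, neither barely touching nor driven home, and finish like that, still holding the probe on the mark. Leave the ink jar, short jar and brush alone.

Things in the scene. Friction and masses are not known exactly. Their poses are not given: they have to be found in the camera images.
- desk: fixed gauge desk: dark base plate 190x200 mm, 13 mm thick; origin at the centre of its underside; at yaw 0 (varies +-0.25) x points away from the robot. Carries the sloping test panel, 150 mm up the slope by 120 mm, over the origin, and at its far left corner (x +85, y +85 mm) a post with the magnifier arm
- spot (a point): centre of the round mark (black ring 25 mm across, 21 inside, centre dot) on the rigid white test panel, 55 mm above the bench over the desk's origin. z: panel's outward normal, 18 degrees (0.314 rad) off vertical, leaning to the desk's -x (the panel rises away from the robot); x: up the slope. A square mark, not to be used, lies 38 mm up the slope and 32 mm to the right
- magnifier (a joint): hinge of the magnifier arm about the post: 0 rad = lens over the round mark; grows clockwise from above, the lens going out over the panel's left part; stop at 1.75. Starts at 0 to 0.25. Light friction (1 N at the handle), stays where left. Black lens ring 84 mm across, 12 mm thick, its middle 128 mm above the bench, 120 mm from the hinge axis
- mag_hinge (a point): point on the magnifier's vertical hinge axis, at the mid height of arm and lens (128 mm above the bench)
- mag_handle (a point): grip point of the magnifier's handle, an upright steel pin 12 mm across on the ring's far side, 159 mm from the hinge axis, standing from the ring's top (134 mm above the bench) up to 176 mm; this point is 162 mm above the bench. Pinch it from above or push it sideways
- stand: fixed black block 75x75x60 mm with a vertical through hole 23 mm in diameter in its middle, holding the upright probe; origin at the centre of its underside. In either of two places, to the robot's right; the ink jar has the other. Close behind the two places stands a tall mixer (from x = 0.54 m, y -0.36 to -0.07 m, head from 0.22 m up): come to the stand from the robot's side, not over or past the mixer
- probe: loose gauge probe, about 122 g, round, 118 mm long, z towards its top end; origin on the axis at its collar's underside. Collar 34 mm across, 6 mm thick, rests on the stand's top; above it the grey handle, 25 mm across, z +6 to +70 mm; below it the barrel, 20 mm across, to z -30 mm, then the sprung steel nose, 10 mm across, to z -48 mm
- probe_grip (a point): on the probe's axis in the grey handle, 44 mm above the collar's underside and 92 mm from the nose tip (nose out): where to grip, from above
- probe_tip (a point): centre of the flat end of the probe's nose; its z axis is the probe's axis, pointing from the nose to the top end
- probe_nose (a joint): how far the sprung nose is pushed into the probe: 0 = fully out, 0.008 m = driven home. It takes about 1 N to start, 2.5 N at 4 mm, 3.9 N at 8 mm; beyond that the contact is rigid.
- ink_jar: bystander: ink sample jar with screw lid, 70 mm in diameter, 76 mm high, origin at the centre of its underside; to be left alone
- short_jar: bystander: low sample jar with screw lid, 63 mm in diameter, 50 mm high, origin at the centre of its underside; to be left alone
- brush: bystander: flat paint brush lying on the bench, 185x27x10 mm, origin at the centre of its underside; to be left alone

How it is judged:
On the way, in this order (a step that is already met when the one before it is completed fails the run):
1. the magnifier is swung aside to its stop (joint over 1.4 rad) (value of joint magnifier above 1.4 rad), for 0.2 s.
2. the probe is gripped and lifted out of its stand (height (world z) of probe_tip above 0.068 m and contact force between the fingers and probe above 2 N), for 0.2 s.
At the end, for the whole second after the job is handed in: Probe still gripped and still, nose down, tip within 6.5 mm of the round mark's centre, axis within 0.13 rad of the panel's normal, nose pushed in 1.5 to 7 mm, contact force 0.8 to 8 N, clear of the stand; magnifier at over 1.4 rad (stop at 1.75) (distance between probe_tip and spot below 0.0065 m and angle between the z axis of probe_tip and the z axis of spot, either way round below 0.13 rad and angle between probe_tip's own z axis and vertical below 0.6 rad and value of joint probe_nose between 0.0015 and 0.007 m and contact force between probe and desk between 0.8 and 8 N and contact force between the fingers and probe above 2 N and contact force between probe and stand below 0.05 N and linear speed of probe below 0.02 m/s and value of joint magnifier above 1.4 rad); the arm keeps its last pose, push and grip.
It fails at once if the probe is pressed hard on the desk or its panel (over 18 N) (contact force between probe and desk above 18 N).
It fails at once if the ink jar is knocked or carried more than 30 mm away (distance of ink_jar from where it was at the start of the episode above 0.03 m).
It fails at once if the short jar is knocked or carried more than 30 mm away (distance of short_jar from where it was at the start of the episode above 0.03 m).
It fails at once if the brush is knocked or carried more than 30 mm away (distance of brush from where it was at the start of the episode above 0.03 m).
It also fails if it takes over 64 s, if anything falls off the work surface, if the arm or the gripper's body presses on something with over 40 N, if the wrist force passes 120 N, or if a joint passes its speed limit or range.

## Robot

A 6-joint arm with a two-finger parallel gripper is mounted at the origin on a cart in front of the work surface, level with it; the furniture and walls round the work are solid. World frame = base frame: x ahead of the robot, y to its left, z up, the work surface at z = 0. Lengths are in m, angles in rad, forces in N, time in s.
With the tool pointing down it reaches from about 0.275 to 1 m from the base axis. Payload 8.4 kg.
Tool frame: the origin (TCP) lies on the centre line of the jaws, within the pads' length; the fingertips stand 11 mm ahead of it and the grasp point (between the pads) lies 8 mm behind it; x points along the fingers, y is the direction in which the jaws open and shut, and the axes are right-handed (so a half turn about x gives the same grasp; the last joint's range is limited). The gripper opens to 85 mm and grips with 20 to 120 N. Pads are 22 mm wide; open, the fingers measure 114 mm over their backs; the gripper's body (76 mm by 85 mm) begins 54 mm behind the grasp point. The pads swing forward as they close: fully open they stand 13 mm farther back than shut.
Start: joints at [1.152, 0.353, 1.633, -0, 1.155, -0.002], TCP at [0.253, 0.571, 0.21] pointing down, gripper open.
Joint ranges: [-2.63, 2.63], [-0.92, 2.1], [0.06, 2.66], [-1.3, 4.44], [0, 2.69], [-3.02, 3.02]. Speed limits (rad/s): [2.22, 2.22, 2.79, 3.14, 3.14, 3.14].

## Interface

Orientations are given as [roll, pitch, yaw] about the fixed x, y, z axes, in that order (R = Rz(yaw) Ry(pitch) Rx(roll)).
In Python, from workcell import state, camera, camera_params, sign_off gives the robot as it stands.
- The arm moves only by the tool send_rows, never from a script. Its argument "increments" is a list of rows, each a list of 3 entries, a list of its own where there are three numbers: the turn, a rotation vector about the tool's x, y, z in rad, then the shift along the tool's x, y, z in m, then the closure in counts, from 0 (fully open) to 255 (shut). In form: [[[wx, wy, wz], [dx, dy, dz], claw], ...]. A call has 1 to 12 rows; each row shifts and turns the commanded pose from where the row before left it, along the tool's axes as they then stand; what a row does not reach is not made up. A row lasts 1/10 s, in which the tool goes at most 50 mm and 8.59 degrees, less where a joint would pass 70% of its speed; a pose out of reach is approached as far as the arm can. A call with a gripper value outside its range is refused whole. The fingers move at their own pace and stop on an object; the grip force is fixed at half the most. Time passes only in rows, so rows that do not move let the fingers close. It gives the time, the measured TCP pose, the force and the opening at its end, in the units of the state.
- state(): the state, without advancing time (a new reading comes with each control period).
- camera(name): name is "scene" or "top" or "wrist"; returns the picture (384x512x3 uint8, blue, green, red); there is no depth.
- camera_params(name): a dict with "fx", "fy", "cx", "cy" (pixels), "view" (4x4, takes a point from world to camera coordinates); the wrist camera has in their place "T_tool_cam" (4x4, takes a point from camera to tool coordinates, whose origin is the TCP and whose axes are the tool frame's). Camera axes: x right, y down, z forward; pixel columns grow to the right and rows downward; lengths in m; the calibration is good to about 2 mm. The wrist camera is an equidistant fisheye: a pixel r from the principal point sees the ray r / f radians off the axis. A picture is of the moment at which its call begins: read the wrist's pose just before it. camera_params takes no time and is no camera call.
- sign_off(): hands the job in, once; it reports no verdict.
The state is a dict: "time_s": time; "joint_pos": joint angles; "qd": joint speeds; "joint_torque": joint torques, N m; "tcp_pos": TCP position; "orientation": TCP orientation; "ft_force": force on the tool from outside, world axes, zero at the start; "ft_torque": the same for the moment, N m; "gripper_width": finger opening in m.
Only numpy, scipy, OpenCV 4.12 (cv2) and the standard library are available. Lean on these libraries where they do the work, as an engineer would, in place of code of your own. Each camera call takes 0.05 s, during which the arm holds its last target. There are 200 camera calls.

## Working session

There is one attempt and no reset: what is moved stays moved. The work goes in short steps, Python scripts to look and compute and a tool call to move; the robot and the scene stay as the last step left them, time stands still between calls to the robot, and variables do not carry over. Pictures are saved under pics/ and viewed, about 8 in all and at most 12, crops included, and the job is handed in when it is done.

Besides the shell and the picture viewer there is one more tool, called after "Call:" in YAML: its name, and indented under it one key for each argument. send_rows: Moves the arm, as the interface text tells. Its arguments: {"type":"object","properties":{"increments":{"type":"array"}},"required":["increments"]}

```bash
mkdir -p pics
cat > h.py <<'E'
import numpy as np, cv2
from workcell import state, camera, camera_params, sign_off
from scipy.spatial.transform import Rotation as R
def ray(n,u,v,T=None):
    p=camera_params(n)
    if n=="wrist":
        dx,dy=(u-p["cx"])/p["fx"],(v-p["cy"])/p["fy"]; r=np.hypot(dx,dy)+1e-12
        d=np.array([np.sin(r)*dx/r,np.sin(r)*dy/r,np.cos(r)])
        M=T@np.array(p["T_tool_cam"])
    else:
        d=np.array([(u-p["cx"])/p["fx"],(v-p["cy"])/p["fy"],1]); M=np.linalg.inv(np.array(p["view"]))
    return M[:3,3],M[:3,:3]@d
def onz(n,u,v,z,T=None):
    o,d=ray(n,u,v,T); return o+d*(z-o[2])/d[2]
def tool(s=None):
    s=s or state(); T=np.eye(4); T[:3,:3]=R.from_euler("xyz",s["orientation"]).as_matrix(); T[:3,3]=s["tcp_pos"]; return T
def proj(n,P,T=None):
    p=camera_params(n)
    if n=="wrist":
        c=np.linalg.inv(T@np.array(p["T_tool_cam"]))@np.r_[P,1]; r=np.hypot(c[0],c[1]); a=np.arctan2(r,c[2])/(r+1e-12)
        return p["cx"]+p["fx"]*a*c[0],p["cy"]+p["fy"]*a*c[1]
    c=np.array(p["view"])@np.r_[P,1]; return p["cx"]+p["fx"]*c[0]/c[2],p["cy"]+p["fy"]*c[1]/c[2]
E
python3 - <<'E'
from h import *
print(state())
a=camera("top");b=camera("scene")
cv2.imwrite("pics/t0.png",a);cv2.imwrite("pics/s0.png",b)
for n in("top","scene","wrist"):print(n,camera_params(n))
E
```

```text
{'time_s': 0.0, 'joint_pos': array([ 1.15162238e+00,  3.53646574e-01,  1.63415736e+00, -6.07999873e-06,
        1.15520829e+00, -2.39747610e-03]), 'qd': array([-1.12967585e-03, -3.98953559e-04, -3.88047176e-04,  5.30701799e-05,
        6.80769982e-04,  8.71787358e-04]), 'joint_torque': array([-1.98020280e-03, -6.05272579e+01, -3.42055929e+01, -3.17588783e-04,
        9.99634067e-03, -1.51553769e-05]), 'tcp_pos': array([0.25279689, 0.57102122, 0.20925276]), 'orientation': array([-1.56927786,  1.56937675, -1.98605187]), 'ft_force': array([ 0.57209842,  0.34846112, -0.81026312]), 'ft_torque': array([-0.05146834, -0.02181679,  0.00054802]), 'gripper_width': 0.08551441697923756}
top {'fx': 437.10477723477476, 'fy': 437.10477723477476, 'cx': 252.8724584575583, 'cy': 194.33443644547617, 'view': array([[-1.18210993e-03, -9.99997193e-01, -2.05343700e-03,
         4.07479376e-02],
       [-9.87015823e-01,  1.49658041e-03, -1.60616080e-01,
         5.51046008e-01],
       [ 1.60618702e-01,  1.83690895e-03, -9.87014822e-01,
         1.34203734e+00],
       [ 0.00000000e+00,  0.00000000e+00,  0.0
[... 167 characters left out ...]
.73093561, -0.68243845,  0.00329918, -0.38893549],
       [-0.52355708, -0.56385123, -0.63871729,  0.39189195],
       [ 0.43774549,  0.4651339 , -0.76943443,  0.81330309],
       [ 0.        ,  0.        ,  0.        ,  1.        ]])}
wrist {'fx': 297.3186396354542, 'fy': 297.3186396354542, 'cx': 256.89376167033527, 'cy': 192.04835011718583, 'T_tool_cam': array([[-5.11128478e-04, -3.22186277e-01,  9.46676155e-01,
        -1.63273621e-01],
       [ 9.99999854e-01, -3.32780108e-04,  4.26662504e-04,
         6.47026712e-05],
       [ 1.77570190e-04,  9.46676234e-01,  3.22186400e-01,
        -8.28963679e-02],
       [ 0.00000000e+00,  0.00000000e+00,  0.00000000e+00,
         1.00000000e+00]])}
```

View pics/t0.png

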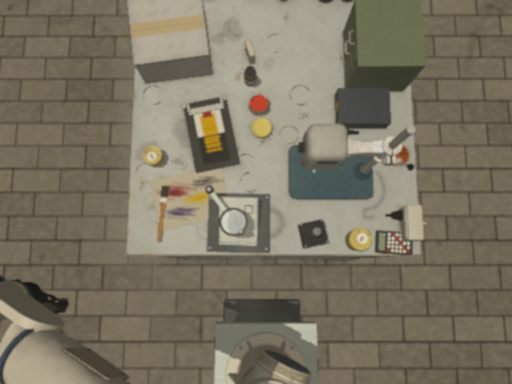

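View pics/s0.png

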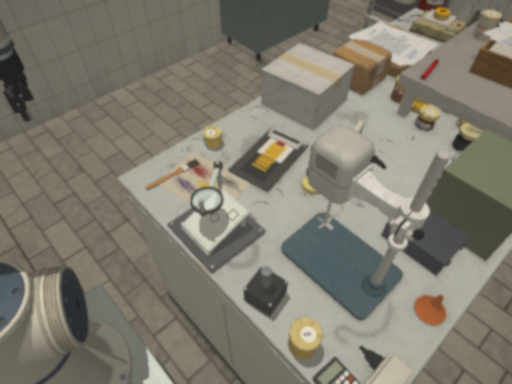

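The top view shows the desk at about (239,222), its hinge post near (210,190), the lens at (233,222) and the stand at (313,233). The ink jar is at (360,238), the short jar at (152,155) and the brush at (162,213). I'll enlarge the relevant parts.

Run:
```python
from h import *
t=cv2.imread("pics/t0.png");s=cv2.imread("pics/s0.png")
a=cv2.resize(t[170:260,190:345],None,fx=5,fy=5,interpolation=cv2.INTER_CUBIC)[:, :775]
b=cv2.resize(s[155:320,155:300],None,fx=3.6,fy=3.6,interpolation=cv2.INTER_CUBIC)
cv2.imwrite("pics/t1.png",a);cv2.imwrite("pics/s1.png",b)
for n,u,v,z in [("desk",239,222,.013),("hinge",210,190,.13),("lens",233,221,.128),("stand",313,233,.06),("ink",360,238,.076),("short",152,155,.05)]:
  print(n,onz("top",u,v,z).round(3))
for c in [(208,252),(270,252),(270,194),(208,194)]:print(onz("top",*c,.013).round(3))
```

```text
desk [0.466 0.085 0.013]
hinge [0.55  0.168 0.13 ]
lens [0.458 0.099 0.128]
stand [ 0.427 -0.146  0.06 ]
ink [ 0.411 -0.286  0.076]
short [0.679 0.363 0.05 ]
[0.371 0.183 0.013]
[ 0.371 -0.014  0.013]
[ 0.557 -0.016  0.013]
[0.558 0.186 0.013]
```

View pics/t1.png

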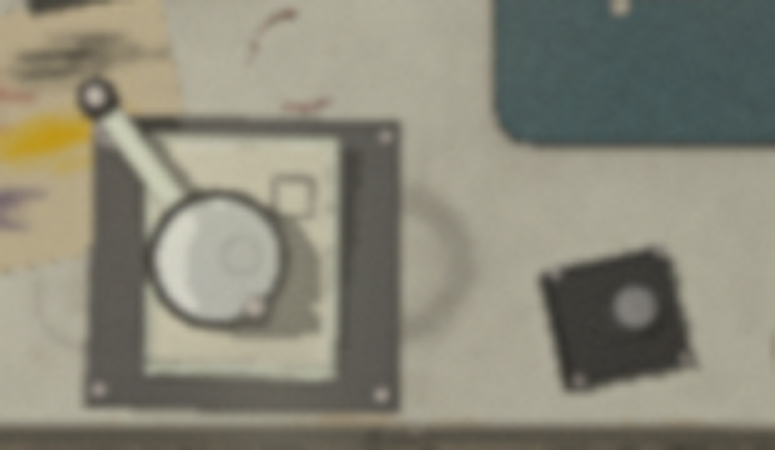

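View pics/s1.png

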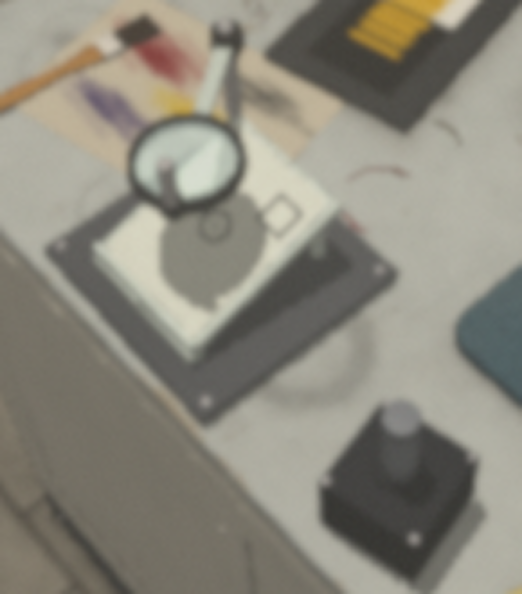

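Run:
```python
from h import *
f=lambda x,y:(190+(x+.5)/5-.5,170+(y+.5)/5-.5)
P={}
for n,x,y,z in [("hinge",97,95,.145),("handle",253,306,.176),("lens",216,257,.128),("spot",242,256,.055),("sq",294,196,.055+.0117),("probe",635,307,.13),("s1",98,389,.013),("s2",381,395,.013),("s3",386,136,.013)]:
  P[n]=onz("top",*f(x,y),z);print(n,P[n].round(4))
g=lambda x,y:(155+(x+.5)/3.6-.5,155+(y+.5)/3.6-.5)
for n,x,y,z in [("hinge",226,30,.14),("handle",164,165,.176),("spot",216,226,.055),("sq",281,216,.0667),("probe",402,412,.13),("lens",187,165,.128)]:
  print("scene",n,onz("scene",*g(x,y),z).round(4))
d=P["s2"]-P["s1"];print("yaw",np.arctan2(d[0],-d[1]))
d=P["s3"]-P["s2"];print("yaw",np.arctan2(d[1],d[0]))
h=P["handle"]-P["hinge"];print(np.hypot(*h[:2]),np.arctan2(h[1],h[0]))
h=P["lens"]-P["hinge"];print(np.hypot(*h[:2]),np.arctan2(h[1],h[0]))
T=tool();print(T.round(3))
```

```text
hinge [0.5521 0.1691 0.145 ]
handle [0.4252 0.0757 0.176 ]
lens [0.4579 0.0992 0.128 ]
spot [0.4659 0.0865 0.055 ]
sq [0.502  0.0539 0.0667]
probe [ 0.4279 -0.147   0.13  ]
s1 [0.3853 0.1793 0.013 ]
s2 [ 0.3813 -0.0009  0.013 ]
s3 [ 0.5481 -0.0051  0.013 ]
scene hinge [0.549  0.1697 0.14  ]
scene handle [0.4213 0.0734 0.176 ]
scene spot [0.4637 0.0872 0.055 ]
scene sq [0.4996 0.0546 0.0667]
scene probe [ 0.4282 -0.1443  0.13  ]
scene lens [0.4528 0.0965 0.128 ]
yaw -0.022314886430025164
yaw -0.02536565247712986
0.15747325844554155 -2.5072544043621257
0.11727055695303679 -2.5029132575958273
[[-0.     0.405  0.914  0.253]
 [-0.001  0.914 -0.405  0.571]
 [-1.    -0.001  0.     0.209]
 [ 0.     0.     0.     1.   ]]
```

Call:
send_rows:
  increments:
    - [[-0.1318,0,0],[0,-0.0417,-0.0131],150]
    - [[-0.1318,0,0],[0,0,0],150]
    - [[-0.1318,0,0],[0,0,0],150]
    - [[-0.1318,0,0],[0,0,0],150]
    - [[-0.1318,0,0],[0,0,0],150]
    - [[-0.1318,0,0],[0,0,0],150]
    - [[-0.1318,0,0],[0,0,0],150]
    - [[-0.1318,0,0],[0,0,0],150]
    - [[0,0,0],[0,0,0],150]
    - [[0,0,0],[0,0,0],150]

```text
time_s: 1.1
tcp_pos: [0.2241, 0.5385, 0.2097]
orientation: [-2.639, 1.57, -2.005]
ft_force: [0.2, 0.3, -0.2]
gripper_width: 0.0351
```

```bash
cat > goto.py <<'E'
import sys
from h import *
s=state();T=tool(s);g=np.array(eval(sys.argv[1]))
print(T.round(4).tolist(),s["time_s"],s["gripper_width"],s["joint_pos"].round(2)); print("tool shift",(T[:3,:3].T@(g-T[:3,3])).round(4))
E
python3 goto.py "[.423,.0745,.209]"
```

```text
[[-0.0002, -0.5922, 0.8058, 0.2241], [-0.0004, 0.8058, 0.5922, 0.5385], [-1.0, -0.0002, -0.0004, 0.2097], [0.0, 0.0, 0.0, 1.0]] 1.1 0.03513492072377563 [ 1.17  0.29  1.72  0.    1.13 -1.03]
tool shift [ 0.0009 -0.4917 -0.1145]
```

Call:
send_rows:
  increments:
    - [[0,0,0],[0,-0.041,-0.0095],150]
    - [[0,0,0],[0,-0.041,-0.0095],150]
    - [[0,0,0],[0,-0.041,-0.0095],150]
    - [[0,0,0],[0,-0.041,-0.0095],150]
    - [[0,0,0],[0,-0.041,-0.0095],150]
    - [[0,0,0],[0,-0.041,-0.0095],150]
    - [[0,0,0],[0,-0.041,-0.0095],150]
    - [[0,0,0],[0,-0.041,-0.0095],150]
    - [[0,0,0],[0,-0.041,-0.0095],150]
    - [[0,0,0],[0,-0.041,-0.0095],150]
    - [[0,0,0],[0,-0.041,-0.0095],150]
    - [[0,0,0],[0,-0.041,-0.0095],150]

```text
time_s: 2.3
tcp_pos: [0.4259, 0.0738, 0.2102]
orientation: [-0.383, 1.57, 0.251]
ft_force: [1.4, 0.8, 0.6]
gripper_width: 0.0355
```

```bash
python3 goto.py "[.423,.0745,.209]"
python3 - <<'E'
from h import *
T=tool();im=camera("wrist")
for z in(.176,.134): print(proj("wrist",np.array([.423,.0745,z]),T))
cv2.imwrite("pics/w1.png",im)
E
```

```text
[[0.0006, -0.5923, 0.8057, 0.4259], [0.0002, 0.8057, 0.5923, 0.0738], [-1.0, -0.0002, 0.0006, 0.2102], [0.0, 0.0, 0.0, 1.0]] 2.3 0.035472110085624994 [ 0.17  0.04  2.02  0.    1.07 -2.04]
tool shift [ 0.0012  0.0023 -0.0019]
(np.float64(260.1424229365431), np.float64(210.09720880620316))
(np.float64(259.62135378661276), np.float64(191.30953017241646))
```

View pics/w1.png

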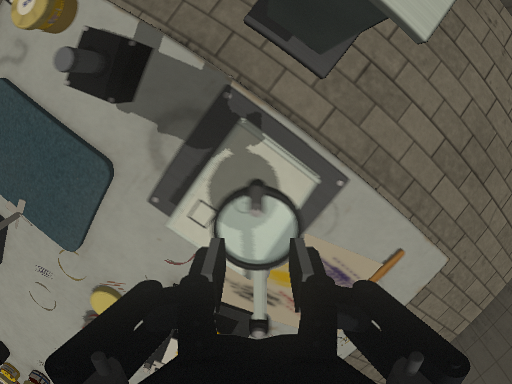

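The wrist view shows the pin from (256,185) to (256,210), within about 4 px of the prediction and centred between the jaws. I'll descend around it and narrow the jaws loosely.

Call:
send_rows:
  increments:
    - [[0,0,0],[0.013,0,-0.002],150]
    - [[0,0,0],[0.013,0,0],150]
    - [[0,0,0],[0.013,0,0],150]
    - [[0,0,0],[0.013,0,0],150]
    - [[0,0,0],[0,0,0],190]
    - [[0,0,0],[0,0,0],190]
    - [[0,0,0],[0,0,0],190]

```text
time_s: 3.05
tcp_pos: [0.4243, 0.0744, 0.1587]
orientation: [-0.473, 1.57, 0.164]
ft_force: [-0.2, -0.7, 0.2]
gripper_width: 0.0214
```

Call:
send_rows:
  increments:
    - [[0.0863,0,0],[0,0.0137,0.0006],190]
    - [[0.0863,0,0],[0,0.0137,0.0006],190]
    - [[0.0863,0,0],[0,0.0137,0.0006],190]
    - [[0.0863,0,0],[0,0.0137,0.0006],190]
    - [[0.0863,0,0],[0,0.0137,0.0006],190]
    - [[0.0863,0,0],[0,0.0137,0.0006],190]

```text
time_s: 3.65
tcp_pos: [0.394, 0.1506, 0.1588]
orientation: [0.238, 1.569, 0.353]
ft_force: [0.3, -0.2, 0.3]
gripper_width: 0.0218
```

Run:
```python
from h import *
T=tool();h=T[:2,3]-[.551,.1694];print(np.hypot(*h),np.arctan2(h[1],h[0]),np.arctan2(T[1,1],T[0,1]));print(state()["gripper_width"],T.round(3))
```

```text
0.15816430821435218 -3.022601071619092 1.6863401544555439
0.021823549270987886 [[ 0.001 -0.115  0.993  0.394]
 [ 0.     0.993  0.115  0.151]
 [-1.     0.     0.001  0.159]
 [ 0.     0.     0.     1.   ]]
```

Call:
send_rows:
  increments:
    - [[0.0863,0,0],[0,0.0137,0.0006],190]
    - [[0.0863,0,0],[0,0.0137,0.0006],190]
    - [[0.0863,0,0],[0,0.0137,0.0006],190]
    - [[0.0863,0,0],[0,0.0137,0.0006],190]
    - [[0.0863,0,0],[0,0.0137,0.0006],190]
    - [[0.0863,0,0],[0,0.0137,0.0006],190]
    - [[0.0863,0,0],[0,0.0137,0.0006],190]
    - [[0.0863,0,0],[0,0.0137,0.0006],190]
    - [[0.0863,0,0],[0,0.0137,0.0006],190]
    - [[0.0863,0,0],[0,0.0137,0.0006],190]
    - [[0.0863,0,0],[0,0.0137,0.0006],190]
    - [[0.0863,0,0],[0,0.0137,0.0006],190]

```text
time_s: 4.85
tcp_pos: [0.4555, 0.2957, 0.1588]
orientation: [1.534, 1.57, 0.614]
ft_force: [0.8, -0.3, -0.2]
gripper_width: 0.0218
```

Call:
send_rows:
  increments:
    - [[0,0,0],[0,0,0],150]
    - [[0,0,0],[0,0,0],150]
    - [[0,0,0],[0,0,0],150]
    - [[0,0,0],[-0.03,0,0],150]
    - [[0,0,0],[-0.03,0,0],150]
    - [[0,0,0],[-0.03,0,0],150]
    - [[0,0,0],[0,0,0],150]

```text
time_s: 5.55
tcp_pos: [0.4564, 0.2958, 0.2523]
orientation: [1.484, 1.564, 0.569]
ft_force: [0.1, 0.7, 0.4]
gripper_width: 0.0351
```

```bash
python3 goto.py "[.40,-.146,.249]"
python3 - <<'E'
from h import *
T=tool();h=T[:2,3]-[.551,.1694];print(np.hypot(*h),np.arctan2(h[1],h[0]),np.arctan2(T[1,1],T[0,1]))
a=camera("top");b=camera("scene")
k=lambda i:cv2.resize(i,None,fx=4,fy=4,interpolation=cv2.INTER_CUBIC)
cv2.imwrite("pics/t2.png",np.hstack([k(a[145:265,140:240]),k(b[120:240,140:240])]))
E
```

```text
[[0.0056, 0.7924, 0.61, 0.4564], [0.0036, 0.6099, -0.7924, 0.2958], [-1.0, 0.0066, 0.0006, 0.2523], [0.0, 0.0, 0.0, 1.0]] 5.55 0.03507166604498382 [ 0.57  0.18  1.76 -0.    1.19 -0.08]
tool shift [ 0.0014 -0.3142  0.3157]
0.1578414055720103 2.213468487465049 0.6560015828510369
```

View pics/t2.png

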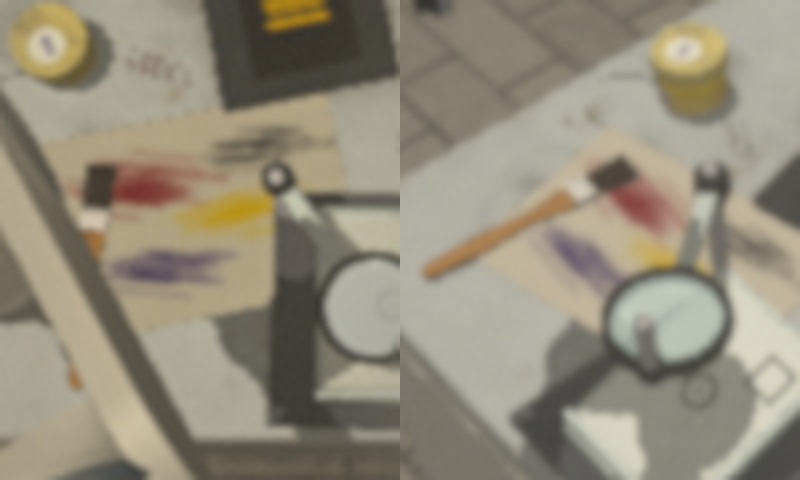

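Run:
```python
from h import *
p=camera_params("wrist");C=np.linalg.inv(np.array(p["T_tool_cam"]))
for P in [(0,0,0),(.011,0,0),(.011,.0175,0),(.003,.0175,0),(.034,0,0),(.052,0,0),(.076,0,0)]:
  c=C@np.r_[P,1];r=np.hypot(*c[:2]);a=np.arctan2(r,c[2])/(r+1e-9);print(P,(p["cx"]+p["fx"]*a*c[0]).round(1),(p["cy"]+p["fy"]*a*c[1]).round(1))
w=cv2.imread("pics/w1.png");im=cv2.resize(w[160:280,190:330],None,fx=5,fy=5,interpolation=cv2.INTER_CUBIC)
T=tool();n=camera("wrist");cv2.imwrite("pics/w2full.png",n)
s=camera("scene");cv2.imwrite("pics/s2.png",s)
print(T[:3,3],proj("scene",T[:3,3]))
cv2.imwrite("pics/w1c.png",im)
```

```text
(0, 0, 0) 256.6 234.3
(0.011, 0, 0) 256.6 226.7
(0.011, 0.0175, 0) 283.6 226.6
(0.003, 0.0175, 0) 284.6 232.0
(0.034, 0, 0) 256.6 212.9
(0.052, 0, 0) 256.6 203.9
(0.076, 0, 0) 256.7 193.8
[0.45470828 0.29471061 0.24849399] (np.float64(153.4109803917394), np.float64(124.85472104111132))
```

View pics/w1c.png

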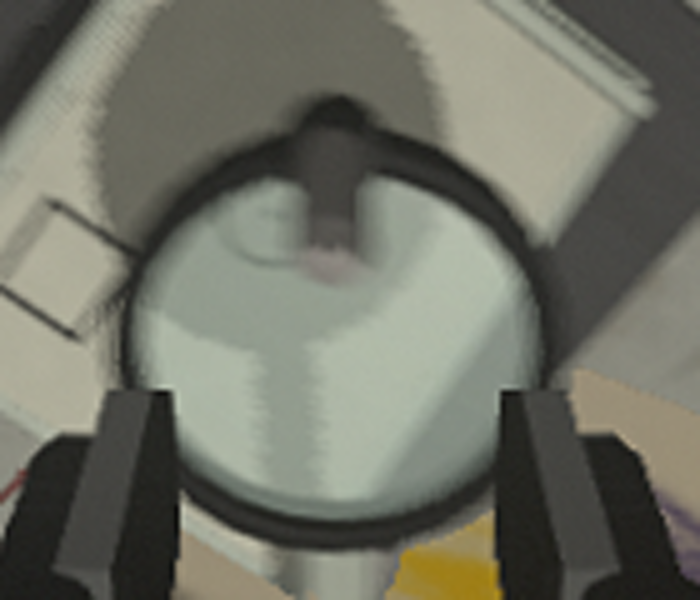

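View pics/w2full.png

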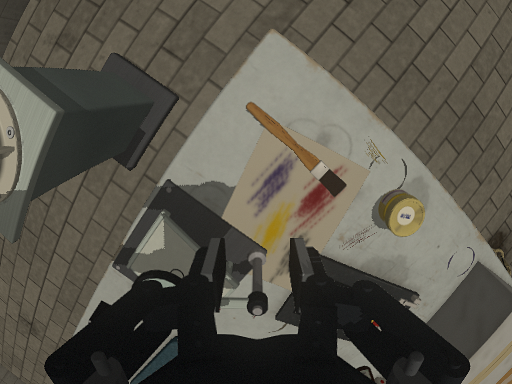

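Run:
```python
from h import *
T=np.array([[0.0006,-0.5923,0.8057,0.4259],[0.0002,0.8057,0.5923,0.0738],[-1,-0.0002,0.0006,0.2102],[0,0,0,1]])
def tri(L):
  A=0;b=0
  for o,d in L:
    d=d/np.linalg.norm(d);M=np.eye(3)-np.outer(d,d);A=A+M;b=b+M@o
  x=np.linalg.solve(A,b);return x.round(4),[np.linalg.norm(np.cross(x-o,d/np.linalg.norm(d))).round(4) for o,d in L]
t=ray("top",240.2,230.8);s=ray("scene",200.2,200.5);w=ray("wrist",256.5,212,T)
print(tri([t,s]),tri([t,w]),tri([s,w]),tri([t,s,w]))
T2=tool()
for z in(0.,.14):print(proj("wrist",np.array([.551,.1694,z]),T2))
# lens orig in w2
print(proj("wrist",np.array([.456,.098,.128]),T2), T2.round(3))
s2=cv2.imread("pics/s2.png");t0=cv2.imread("pics/s0.png")
cv2.imwrite("pics/s2c.png",np.hstack([cv2.resize(i[90:290,110:240],None,fx=3,fy=3,interpolation=cv2.INTER_CUBIC) for i in (t0,s2)]))
```

```text
(array([0.4245, 0.0764, 0.1709]), [np.float64(0.0012), np.float64(0.0012)]) (array([0.4262, 0.0751, 0.172 ]), [np.float64(0.001), np.float64(0.001)]) (array([0.4235, 0.0736, 0.1758]), [np.float64(0.002), np.float64(0.002)]) (array([0.4251, 0.0754, 0.1722]), [np.float64(0.0006), np.float64(0.0022), np.float64(0.002)])
(np.float64(257.46983938855715), np.float64(252.5738591945416))
(np.float64(257.5073664090995), np.float64(311.18120902293555))
(np.float64(163.0114462210358), np.float64(300.2819405056039)) [[-0.001  0.793  0.609  0.454]
 [-0.001  0.609 -0.793  0.294]
 [-1.    -0.002 -0.     0.247]
 [ 0.     0.     0.     1.   ]]
```

View pics/s2c.png

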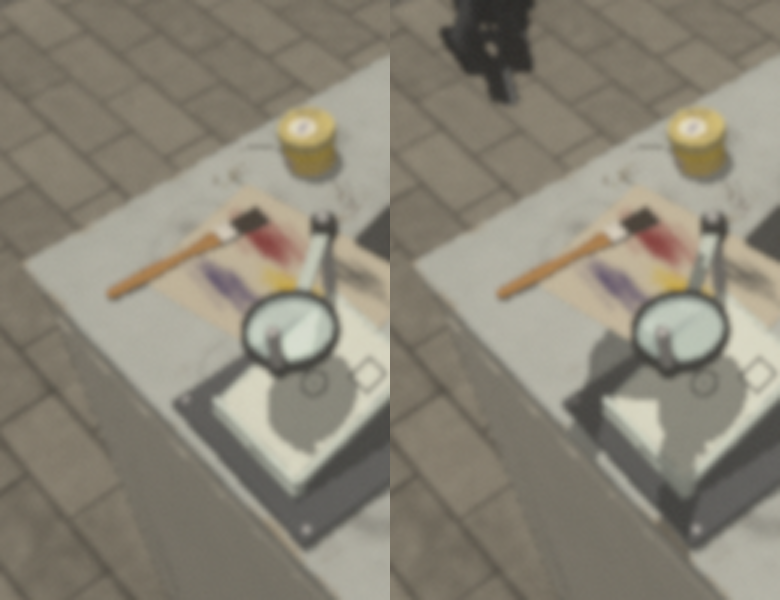

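The scene pair shows that the magnifier did not move: the pin is still at the same pixel. So the fingers never had hold of it. I'll go back, descend a little deeper and close right onto the pin, using the jaw width as the check.

Call:
send_rows:
  increments:
    - [[-0.1295,0,0],[0,0,0],130]
    - [[-0.1295,0,0],[0,0,0],130]
    - [[-0.1295,0,0],[0,0,0],130]
    - [[-0.1295,0,0],[0,0,0],130]
    - [[-0.1295,0,0],[0,0,0],130]
    - [[-0.1295,0,0],[0,0,0],130]
    - [[-0.1295,0,0],[0,0,0],130]
    - [[-0.1295,0,0],[0,0,0],130]
    - [[-0.1295,0,0],[0,0,0],130]
    - [[-0.1295,0,0],[0,0,0],130]
    - [[-0.1295,0,0],[0,0,0],130]
    - [[-0.1295,0,0],[0,0,0],130]

```text
time_s: 6.95
tcp_pos: [0.454, 0.2944, 0.2464]
orientation: [3.063, 1.568, -2.576]
ft_force: [-0.3, 0.5, 0.4]
gripper_width: 0.0417
```

```bash
python3 goto.py "[.425,.0755,.235]"
```

```text
[[-0.0023, -0.6003, 0.7998, 0.454], [-0.0015, 0.7998, 0.6003, 0.2944], [-1.0, 0.0002, -0.0027, 0.2464], [0.0, 0.0, 0.0, 1.0]] 6.95 0.0417494007854984 [ 0.57  0.19  1.77  0.    1.18 -1.64]
tool shift [ 0.0118 -0.1576 -0.1546]
```

Call:
send_rows:
  increments:
    - [[0,0,0],[0,-0.0263,-0.0258],130]
    - [[0,0,0],[0,-0.0263,-0.0258],130]
    - [[0,0,0],[0,-0.0263,-0.0258],130]
    - [[0,0,0],[0,-0.0263,-0.0258],130]
    - [[0,0,0],[0,-0.0263,-0.0258],130]
    - [[0,0,0],[0,-0.0263,-0.0258],130]
    - [[0,0,0],[0,0,0],130]

```text
time_s: 7.65
tcp_pos: [0.4227, 0.0726, 0.2467]
orientation: [3.03, 1.567, -2.617]
ft_force: [-0.4, -0.2, 0.2]
gripper_width: 0.0421
```

```bash
python3 goto.py "[.425,.0755,.151]"
```

```text
[[-0.0029, -0.5937, 0.8047, 0.4227], [-0.0017, 0.8047, 0.5937, 0.0726], [-1.0, 0.0004, -0.0033, 0.2467], [0.0, 0.0, 0.0, 1.0]] 7.65 0.04209747490263546 [ 0.17  0.    1.98 -0.    1.16 -2.04]
tool shift [0.0957 0.0009 0.0039]
```

Call:
send_rows:
  increments:
    - [[0,0,0],[0.02,0.001,0.002],130]
    - [[0,0,0],[0.02,0,0.002],130]
    - [[0,0,0],[0.02,0,0],130]
    - [[0,0,0],[0.02,0,0],130]
    - [[0,0,0],[0.0155,0,0],130]
    - [[0,0,0],[0,0,0],220]
    - [[0,0,0],[0,0,0],240]
    - [[0,0,0],[0,0,0],255]
    - [[0,0,0],[0,0,0],255]
    - [[0,0,0],[0,0,0],255]
    - [[0,0,0],[0,0,0],255]

```text
time_s: 8.75
tcp_pos: [0.427, 0.0792, 0.1526]
orientation: [1.05, 1.571, 1.689]
ft_force: [0.3, 0.9, -5.7]
gripper_width: 0.0055
```

```bash
python3 goto.py "[.425,.0755,.151]"
python3 - <<'E'
from h import *
im=camera("wrist");cv2.imwrite("pics/w3.png",cv2.resize(im[150:280,170:350],None,fx=4,fy=4,interpolation=cv2.INTER_CUBIC))
E
```

```text
[[-0.0, -0.5957, 0.8032, 0.427], [0.0002, 0.8032, 0.5957, 0.0792], [-1.0, 0.0001, 0.0001, 0.1526], [0.0, 0.0, 0.0, 1.0]] 8.75 0.005542740476002046 [ 0.18  0.13  2.08  0.    0.93 -2.03]
tool shift [ 0.0016 -0.0018 -0.0038]
```

View pics/w3.png

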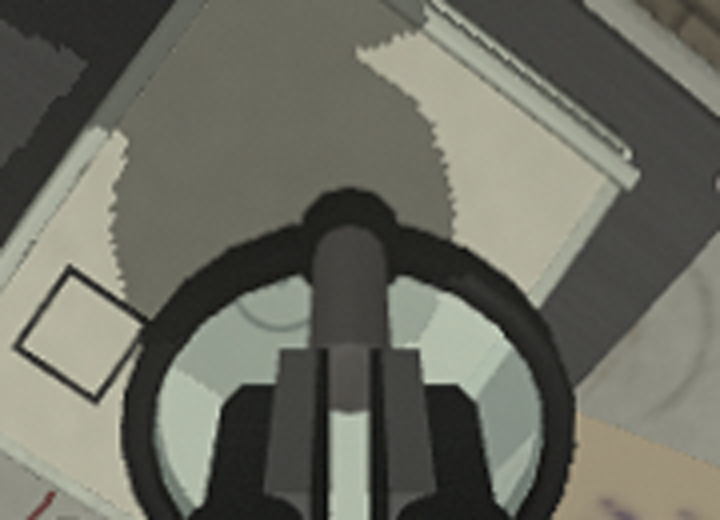

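Pin base at px (257,210), its top near (257,252). The fingers' front faces cover the pin's sides, so the pin sits behind the pads in tool z. I'll quantify that.

Run:
```python
from h import *
s=state();T=tool(s);print(s["gripper_width"],s["ft_force"],s["ft_torque"])
I=np.linalg.inv(T)
for v,z in((252.5,.176),(252.5,.172),(252.5,.165),(252.5,.16),(206,.134),(210,.134)):
  print(v,z,(I@np.r_[onz("wrist",257.5,v,z,T),1])[:3].round(4))
print([proj("wrist",(T@np.array([x,0.006,z,1]))[:3],T) for x in(-.005,0,.005,.011) for z in (-.011,.011)])
```

```text
0.005272179647981536 [-0.8098266   0.79121512 -6.34374982] [0.19231086 0.02511104 0.0457688 ]
252.5 0.176 [-0.0234  0.0002 -0.0006]
252.5 0.172 [-0.0194  0.0003  0.0017]
252.5 0.165 [-0.0124  0.0003  0.0058]
252.5 0.16 [-0.0074  0.0003  0.0088]
206 0.134 [ 0.0186  0.0003 -0.0112]
210 0.134 [ 0.0186  0.0003 -0.0084]
[(np.float64(267.2824105468866), np.float64(221.16120460628792)), (np.float64(266.7683168297571), np.float64(253.5685279774122)), (np.float64(267.00902690698126), np.float64(217.7155687052361)), (np.float64(266.52938614834227), np.float64(249.5430158677155)), (np.float64(266.74862760260925), np.float64(214.44208188750315)), (np.float64(266.30047912206913), np.float64(245.69840687969557)), (np.float64(266.45210741746155), np.float64(210.72452756505635)), (np.float64(266.03826186639964), np.float64(241.3086265216336))]
```

The pin's base and top sit at tool z of about 0, so it is on axis. But the fingertip edges, seen in both the wrist view (v=237) and the earlier scene view, appear 20–30 mm higher than the stated 11 mm ahead of the TCP. I'll test that by opening, going down in small steps and watching the force.

Call:
send_rows:
  increments:
    - [[0,0,0],[0,0,0],130]
    - [[0,0,0],[0,0,0],130]
    - [[0,0,0],[0,0,0],130]
    - [[0,0,0],[0,0,0],130]

```text
time_s: 9.2
tcp_pos: [0.4276, 0.0792, 0.1529]
orientation: [-0.564, 1.57, 0.074]
ft_force: [0.2, -0.4, -0.5]
gripper_width: 0.0419
```

Call:
send_rows:
  increments:
    - [[0,0,0],[0.003,0,0],130]
    - [[0,0,0],[0.003,0,0],130]
    - [[0,0,0],[0,0,0],130]

```text
time_s: 9.5
tcp_pos: [0.4268, 0.0791, 0.146]
orientation: [2.707, 1.57, -2.938]
ft_force: [0.3, 0.4, -0.6]
gripper_width: 0.0417
```

```bash
python3 goto.py "[.425,.0755,.151]"
python3 - <<'E'
from h import *
im=camera("wrist");print(state()["ft_force"],state()["ft_torque"]);cv2.imwrite("pics/w4.png",np.hstack([cv2.resize(im[150:280,170:350],None,fx=4,fy=4,interpolation=cv2.INTER_CUBIC)]))
E
```

```text
[[-0.0008, -0.5957, 0.8032, 0.4268], [-0.0002, 0.8032, 0.5957, 0.0791], [-1.0, 0.0003, -0.0007, 0.146], [0.0, 0.0, 0.0, 1.0]] 9.5 0.04171908215952801 [ 0.18  0.14  2.09 -0.    0.92 -2.03]
tool shift [-0.005  -0.0018 -0.0036]
[ 0.52281198 -0.53975776  0.0591339 ] [-0.03265877  0.02844154 -0.0311367 ]
```

Call:
send_rows:
  increments:
    - [[0,0,0],[0.004,-0.001,-0.002],130]
    - [[0,0,0],[0.004,-0.001,-0.0015],130]
    - [[0,0,0],[0.004,0,0],130]
    - [[0,0,0],[0,0,0],130]

```text
time_s: 9.95
tcp_pos: [0.4251, 0.0753, 0.1338]
orientation: [2.669, 1.57, -2.976]
ft_force: [-0.4, 0.7, -0.1]
gripper_width: 0.0413
```

Call:
send_rows:
  increments:
    - [[0,0,0],[0,0,0],220]
    - [[0,0,0],[0,0,0],220]
    - [[0,0,0],[0,0,0],220]
    - [[0,0,0],[0,0,0],220]
    - [[0,0,0],[0,0,0],220]

```text
time_s: 10.45
tcp_pos: [0.4256, 0.0755, 0.1346]
orientation: [-0.219, 1.571, 0.42]
ft_force: [0.4, 0.4, 0.2]
gripper_width: 0.0116
```

Call:
send_rows:
  increments:
    - [[0,0,0],[0,0,0],255]
    - [[0,0,0],[0,0,0],255]
    - [[0,0,0],[0,0,0],255]
    - [[0,0,0],[0,0,0],255]

```text
time_s: 10.85
tcp_pos: [0.4257, 0.0755, 0.1347]
orientation: [-0.528, 1.57, 0.11]
ft_force: [-1.7, -0.1, 5.6]
gripper_width: 0.0097
```

```bash
python3 goto.py "[.425,.0755,.151]"
python3 - <<'E'
from h import *
im=camera("wrist");print(state()["ft_force"],state()["ft_torque"]);cv2.imwrite("pics/w5.png",cv2.resize(im[150:280,170:350],None,fx=4,fy=4,interpolation=cv2.INTER_CUBIC))
E
```

```text
[[0.0003, -0.5958, 0.8032, 0.4257], [0.0, 0.8032, 0.5958, 0.0755], [-1.0, -0.0002, 0.0003, 0.1347], [0.0, 0.0, 0.0, 1.0]] 10.85 0.009697965093315601 [ 0.17  0.15  2.1  -0.    0.89 -2.04]
tool shift [-0.0163  0.0004 -0.0005]
[-1.84505751 -0.57645481  5.39395535] [-0.01083059  0.26504594  0.03424578]
```

Call:
send_rows:
  increments:
    - [[0,0,0],[0,0,0],150]
    - [[0,0,0],[0,0,0],150]
    - [[0,0,0],[0,0,0],150]
    - [[0,0,0],[0.004,0,0],150]
    - [[0,0,0],[0.004,0,0],150]
    - [[0,0,0],[0,0,0],150]

```text
time_s: 11.5
tcp_pos: [0.425, 0.0754, 0.1258]
orientation: [2.697, 1.57, -2.948]
ft_force: [-0.1, 0.2, 0.2]
gripper_width: 0.035
```

Call:
send_rows:
  increments:
    - [[0,0,0],[0,0,0],240]
    - [[0,0,0],[0,0,0],240]
    - [[0,0,0],[0,0,0],240]
    - [[0,0,0],[0,0,0],240]
    - [[0,0,0],[0,0,0],240]
    - [[0,0,0],[0,0,0],240]

```text
time_s: 12.1
tcp_pos: [0.4255, 0.0754, 0.1266]
orientation: [-1.169, 1.571, -0.531]
ft_force: [-1.1, -0.8, 2.5]
gripper_width: 0.0101
```

```bash
python3 goto.py "[.425,.0755,.151]"
python3 - <<'E'
from h import *
im=camera("wrist");print(state()["ft_force"],state()["ft_torque"])
b=cv2.resize(im[150:280,170:350],None,fx=3,fy=3,interpolation=cv2.INTER_CUBIC);s=camera("scene")
s=cv2.resize(s[130:260,120:200+40],None,fx=3,fy=3,interpolation=cv2.INTER_CUBIC)[:390,:250]
cv2.imwrite("pics/w6.png",np.hstack([b,s]))
E
```

```text
[[0.0001, -0.5958, 0.8032, 0.4255], [-0.0, 0.8032, 0.5958, 0.0754], [-1.0, -0.0001, 0.0, 0.1266], [0.0, 0.0, 0.0, 1.0]] 12.1 0.010098246492373838 [ 0.17  0.16  2.11 -0.    0.87 -2.04]
tool shift [-0.0244  0.0004 -0.0004]
[-0.16310478 -0.40284231  1.58664988] [-0.10609515  0.20437824  0.02820261]
```

View pics/w6.png

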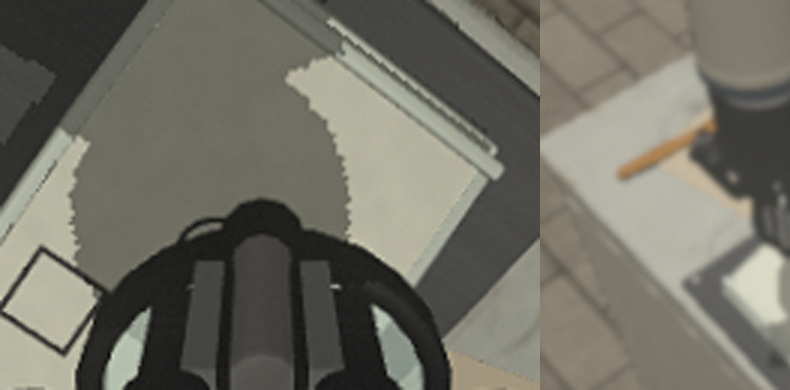

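The pin is now really between the pads: 10 mm reading, and the wrist view shows pads on both sides. So the fingertips stand about 30 mm further back than described, and I'll allow for that from here on. Now the swing, with the jaws slightly loose.

Call:
send_rows:
  increments:
    - [[0,0,0],[0,0,0],200]
    - [[0,0,0],[0,0,0],200]
    - [[0.0863,0,0],[0,0.0137,0.0006],200]
    - [[0.0863,0,0],[0,0.0137,0.0006],200]
    - [[0.0863,0,0],[0,0.0137,0.0006],200]
    - [[0.0863,0,0],[0,0.0137,0.0006],200]
    - [[0.0863,0,0],[0,0.0137,0.0006],200]
    - [[0.0863,0,0],[0,0.0137,0.0006],200]
    - [[0,0,0],[0,0,0],200]

```text
time_s: 13.1
tcp_pos: [0.3955, 0.1521, 0.1265]
orientation: [0.692, 1.57, 0.813]
ft_force: [-0.1, -0.6, 0.3]
gripper_width: 0.0186
```

Run:
```python
from h import *
s=state();T=tool(s);h=T[:2,3]-[.551,.1694];print(np.hypot(*h),np.arctan2(h[1],h[0]),np.arctan2(T[1,1],T[0,1]),s["gripper_width"],s["ft_force"],s["ft_torque"])
```

```text
0.15647716326158573 -3.030740103963861 1.6912518221737067 0.018628843087769083 [-0.10220123 -0.56415662  0.25402794] [ 0.04122742 -0.02247092 -0.01214732]
```

Call:
send_rows:
  increments:
    - [[0.0863,0,0],[0,0.0137,0.0006],200]
    - [[0.0863,0,0],[0,0.0137,0.0006],200]
    - [[0.0863,0,0],[0,0.0137,0.0006],200]
    - [[0.0863,0,0],[0,0.0137,0.0006],200]
    - [[0.0863,0,0],[0,0.0137,0.0006],200]
    - [[0.0863,0,0],[0,0.0137,0.0006],200]
    - [[0.0863,0,0],[0,0.0137,0.0006],200]
    - [[0.0863,0,0],[0,0.0137,0.0006],200]
    - [[0.0863,0,0],[0,0.0137,0.0006],200]
    - [[0.0863,0,0],[0,0.0137,0.0006],200]
    - [[0.0863,0,0],[0,0.0137,0.0006],200]
    - [[0.0863,0,0],[0,0.0137,0.0006],200]

```text
time_s: 14.3
tcp_pos: [0.4567, 0.2957, 0.1262]
orientation: [-1.521, 1.57, -2.437]
ft_force: [-0.1, -1.0, -0.2]
gripper_width: 0.0184
```

Run:
```python
from h import *
s=state();T=tool(s);h=T[:2,3]-[.551,.1694];a=np.arctan2(h[1],h[0]);print(np.hypot(*h),a,"joint",-2.38-(a-2*np.pi),s["gripper_width"],s["ft_force"],s["joint_pos"].round(2))
a0=cv2.imread("pics/t0.png");a1=camera("top")
# detect spot ring & light panel now in the top view where the lens was
g=cv2.cvtColor(a1,cv2.COLOR_BGR2GRAY)
cv2.imwrite("pics/t3.png",a1)
print(g[205:240:2,222:256:2])
```

```text
0.1576635611374182 2.212098424400631 joint 1.6910868827789551 0.018429785888933965 [-0.06419761 -1.00340706 -0.24675721] [ 0.57  0.33  1.88 -0.    0.93 -0.08]
[[189 188 187 187 184 183 183 183 182 183 182 163 148 145 144 154 176]
 [186 190 189 187 186 183 185 184 181 182 183 154 173 177 171 146 177]
 [160 187 188 187 188 186 186 184 182 182 183 152 176 184 179 151 177]
 [124 168 186 187 187 186 185 185 182 181 182 153 169 180 176 158 174]
 [122 138 175 186 187 184 183 182 182 182 184 168 153 154 154 161 179]
 [121 123 141 181 184 184 185 183 180 179 182 182 181 180 181 183 183]
 [122 123 125 147 180 184 179 153 154 162 179 180 180 180 180 181 183]
 [122 121 122 125 142 175 154 161 176 156 163 180 179 179 180 181 178]
 [120 121 122 122 123 148 148 172 168 167 160 179 179 179 179 180 176]
 [120 122 122 122 122 123 122 152 164 152 167 179 178 180 180 180 178]
 [119 121 122 122 120 121 121 140 157 166 178 179 178 178 179 179 177]
 [119 121 120 121 121 121 121 129 162 177 175 176 178 180 177 178 175]
 [119 122 123 121 120 120 121 121 129 160 174 178 177 178 178 179 177]
 [141 170 156 125 119 121 121 122 122 124 158 176 176 176 178 179 179]
 [178 187 183 147 121 118 119 121 121 122 129 158 176 176 176 177 181]
 [183 184 183 177 145 119 120 122 122 123 121 132 165 177 177 177 182]
 [182 181 182 182 173 144 123 121 120 122 120 120 133 166 177 176 181]
 [182 183 182 181 181 175 144 123 121 121 120 122 120 135 167 177 182]]
```

The panel is clear in the top picture: both the round and square marks show bare, and the computed joint is about 1.69. Now to release, lift and turn for the probe.

Call:
send_rows:
  increments:
    - [[0,0,0],[0,0,0],150]
    - [[0,0,0],[0,0,0],150]
    - [[0,0,0],[-0.025,0,0],150]
    - [[0,0,0],[-0.025,0,0],150]
    - [[0,0,0],[-0.03,0,0],100]
    - [[-0.131,0,0],[0,0,0],60]
    - [[-0.131,0,0],[0,0,0],60]
    - [[-0.131,0,0],[0,0,0],60]
    - [[-0.131,0,0],[0,0,0],60]
    - [[-0.131,0,0],[0,0,0],60]
    - [[-0.131,0,0],[0,0,0],60]
    - [[-0.131,0,0],[0,0,0],60]

```text
time_s: 15.55
tcp_pos: [0.4558, 0.2954, 0.2064]
orientation: [-2.497, 1.57, -2.487]
ft_force: [-0.1, 0.1, 0.5]
gripper_width: 0.0655
```

```bash
python3 goto.py "[.39,-.146,.20]"
python3 - <<'E'
from h import *
a=camera("top");g=cv2.cvtColor(a,cv2.COLOR_BGR2GRAY)
print(g[212:230,230:248]); cv2.imwrite("pics/t4.png",a)
E
```

```text
[[-0.0004, -0.0098, 1.0, 0.4558], [-0.0003, 1.0, 0.0098, 0.2954], [-1.0, -0.0003, -0.0004, 0.2064], [0.0, 0.0, 0.0, 1.0]] 15.55 0.0655019653294564 [ 0.57  0.23  1.81 -0.    1.1  -1.01]
tool shift [ 0.0066 -0.4407 -0.0701]
[[151 166 179 182 183 182 181 182 181 180 180 182 180 174 156 146 155 164]
 [133 144 164 179 182 182 182 182 181 180 180 181 181 178 164 154 152 152]
 [121 129 153 171 181 182 183 181 180 180 179 181 181 181 177 171 170 168]
 [120 124 138 162 178 183 181 180 178 177 177 180 179 181 181 178 180 178]
 [120 121 131 150 165 172 169 167 166 168 172 177 179 179 180 179 179 177]
 [121 120 122 130 141 146 147 150 152 156 160 169 178 179 179 177 177 178]
 [121 121 122 119 116 121 136 155 163 159 151 156 170 178 177 179 177 178]
 [122 123 119 116 107 111 139 162 174 170 155 148 162 175 179 178 177 178]
 [122 123 121 115 105 111 132 153 166 173 164 151 159 174 179 178 177 179]
 [122 121 120 116 106 110 120 133 147 164 165 153 159 174 178 178 179 178]
 [121 120 121 117 110 106 115 121 130 146 153 151 161 173 178 179 176 178]
 [120 121 120 118 109 103 104 112 116 122 134 149 166 176 176 177 177 177]
 [120 120 121 119 116 109 105 106 104 109 125 151 171 177 177 177 176 177]
 [120 120 119 121 121 117 115 111 111 112 125 148 168 177 177 177 176 177]
 [120 120 120 120 121 121 120 119 119 118 124 138 159 174 176 176 176 178]
 [119 120 120 120 121 120 120 121 120 121 121 128 145 160 171 175 177 177]
 [118 117 120 119 121 119 121 121 121 121 120 122 128 140 159 172 176 177]
 [120 119 120 120 120 121 121 121 121 121 120 120 120 128 148 167 174 176]]
```

Call:
send_rows:
  increments:
    - [[0,0,0],[0,-0.0367,-0.005],40]
    - [[0,0,0],[0,-0.0367,-0.005],40]
    - [[0,0,0],[0,-0.0367,-0.005],40]
    - [[0,0,0],[0,-0.0367,-0.005],40]
    - [[0,0,0],[0,-0.0367,-0.005],40]
    - [[0,0,0],[0,-0.0367,-0.005],40]
    - [[0,0,0],[0,-0.0367,-0.005],40]
    - [[0,0,0],[0,-0.0367,-0.005],40]
    - [[0,0,0],[0,-0.0367,-0.005],40]
    - [[0,0,0],[0,-0.0367,-0.005],40]
    - [[0,0,0],[0,-0.0367,-0.005],40]
    - [[0,0,0],[0,-0.0367,-0.005],40]

```text
time_s: 16.8
tcp_pos: [0.3961, -0.1458, 0.2066]
orientation: [-0.379, 1.57, -0.378]
ft_force: [0.5, 0.4, 0.2]
gripper_width: 0.0715
```

Call:
send_rows:
  increments:
    - [[0,0,0],[0.01,0,0.015],40]
    - [[0,0,0],[0.01,0,0.015],40]
    - [[0,0,0],[0,0,0],40]

```text
time_s: 17.1
tcp_pos: [0.4271, -0.1446, 0.1856]
orientation: [2.73, 1.57, 2.731]
ft_force: [-0.6, -0.1, -0.5]
gripper_width: 0.0721
```

```bash
python3 goto.py "[.428,-.146,.067]"
python3 - <<'E'
from h import *
T=tool();im=camera("wrist");print(proj("wrist",np.array([.428,-.146,.13]),T),proj("wrist",np.array([.428,-.146,.066]),T));cv2.imwrite("pics/w7.png",im)
g=cv2.cvtColor(im,cv2.COLOR_BGR2GRAY);print(g[190:236:3,236:280:2])
E
```

```text
[[-0.001, -0.0004, 1.0, 0.4271], [0.0004, 1.0, 0.0004, -0.1446], [-1.0, 0.0004, -0.001, 0.1856], [0.0, 0.0, 0.0, 1.0]] 17.1 0.07213829916962881 [-0.33  0.11  2.02  0.    1.02 -1.9 ]
tool shift [ 0.1186 -0.0014  0.001 ]
(np.float64(254.99723346240796), np.float64(203.15301200514696)) (np.float64(255.32254109297807), np.float64(180.12826678921485))
[[ 30  27  38  50  59  65  64  63  64  64  64  64  64  59  45  39  44  43
   40  43  43  43]
 [ 37  34  49  65  63  64  63  64  63  64  65  63  61 102 102  50  37  42
   41  43  43  44]
 [ 37  41  63  62  63  63  62  62  65  64  63  64  64  63  64  64  39  43
   42  41  41  44]
 [ 38  53  65  64  63  63  63  64  64  64  63  63  63  65  64  63  51  41
   44  41  42  45]
 [ 39  50  63  65  64  63  65  64  64  63  63  64  65  65  65  64  49  41
   40  42  43  41]
 [ 40  43  64  65  64  63  62  64  65  64  63  62  81  81  76  64  47  39
   43  40  43  42]
 [ 40  39  51  65  65  64  64  64  64  65  64  63  90 102  86  50  39  37
   55  79 114 127]
 [ 41  41  39  48  64  65  63  64  64  64  66  64  65  58 117 156 152 148
  148 147 145 148]
 [ 38  38  37  65  99 122 104  66  65  64  60 107 141 154 152 151 147 147
  150 147 145 147]
 [153 152 150 153 150 152 151 150 148 151 152 152 150 150 149 149 148 147
  146 148 147 148]
 [151 152 151 150 150 150 151 150 151 150 150 150 152 150 147 147 149 149
  151 147 149 147]
 [151 152 151 152 150 150 151 150 149 151 151 150 152 152 148 147 147 148
  149 148 148 147]
 [150 148 149 149 150 151 150 151 151 151 151 148 150 152 152 149 147 147
  149 149 149 149]
 [150 148 150 149 150 150 151 152 151 152 150 149 150 147 146 148 149 147
  147 147 146 146]
 [147 148 148 149 150 150 149 148 150 148 148 148 149 149 146 147 148 147
  145 147 145 146]
 [146 145 145 146 147 148 147 146 146 144 144 145 148 148 147 147 148 149
  145 147 147 144]]
```

Call:
send_rows:
  increments:
    - [[0,0,0],[0.02,-0.0025,0.002],60]
    - [[0,0,0],[0.02,0,0],60]
    - [[0,0,0],[0.02,0,0],60]
    - [[0,0,0],[0.02,0,0],60]
    - [[0,0,0],[0.01,0,0],60]
    - [[0,0,0],[0,0,0],60]

```text
time_s: 17.75
tcp_pos: [0.4279, -0.1463, 0.0958]
orientation: [2.834, 1.568, 2.836]
ft_force: [-0.4, -0.1, -0.2]
gripper_width: 0.0653
```

Call:
send_rows:
  increments:
    - [[0,0,0],[0.01,0,0],80]
    - [[0,0,0],[0.01,0,0],80]
    - [[0,0,0],[0.006,0,0],80]
    - [[0,0,0],[0,0,0],80]

```text
time_s: 18.15
tcp_pos: [0.4286, -0.1466, 0.0697]
orientation: [2.815, 1.569, 2.817]
ft_force: [-0.0, -1.0, -0.3]
gripper_width: 0.0585
```

Call:
send_rows:
  increments:
    - [[0,0,0],[0,0,0],130]
    - [[0,0,0],[0,0,0],160]
    - [[0,0,0],[0,0,0],190]
    - [[0,0,0],[0,0,0],220]
    - [[0,0,0],[0,0,0],220]
    - [[0,0,0],[0,0,0],220]
    - [[0,0,0],[0,0,0],220]

```text
time_s: 18.85
tcp_pos: [0.4295, -0.1469, 0.0708]
orientation: [-0.374, 1.57, -0.372]
ft_force: [0.3, -0.5, 5.6]
gripper_width: 0.0236
```

```bash
python3 goto.py "[.428,-.146,.067]"
python3 - <<'E'
from h import *
s=state();print(s["ft_force"],s["ft_torque"])
im=camera("wrist");b=camera("scene")
k=lambda i,f:cv2.resize(i,None,fx=f,fy=f,interpolation=cv2.INTER_CUBIC)
cv2.imwrite("pics/w8.png",k(im[140:290,170:350],3))
cv2.imwrite("pics/s8.png",k(b[200:330,220:320],4))
E
```

```text
[[0.0006, -0.0018, 1.0, 0.4295], [-0.0003, 1.0, 0.0018, -0.1469], [-1.0, -0.0003, 0.0006, 0.0708], [0.0, 0.0, 0.0, 1.0]] 18.85 0.02358076293757114 [-0.33  0.29  2.11 -0.    0.74 -1.91]
tool shift [ 0.0038  0.0009 -0.0015]
[ 0.2645631  -0.4536198   5.64542914] [ 0.07370683  0.14198306 -0.00660113]
```

The width reading of 23.6 mm fits the 25 mm handle. Lifting.

Call:
send_rows:
  increments:
    - [[0,0,0],[-0.005,0,0],230]
    - [[0,0,0],[-0.01,0,0],230]
    - [[0,0,0],[-0.01,0,0],230]
    - [[0,0,0],[-0.01,0,0],230]
    - [[0,0,0],[-0.01,0,0],230]
    - [[0,0,0],[-0.01,0,0],230]
    - [[0,0,0],[-0.015,0,0],230]
    - [[0,0,0],[-0.015,0,0],230]
    - [[0,0,0],[-0.015,0,0],230]
    - [[0,0,0],[0,0,0],230]
    - [[0,0,0],[0,0,0],230]
    - [[0,0,0],[0,0,0],230]

```text
time_s: 20.15
tcp_pos: [0.4287, -0.1466, 0.1699]
orientation: [2.808, 1.57, 2.81]
ft_force: [0.4, 0.2, -0.1]
gripper_width: 0.0238
```

```bash
python3 goto.py "[.40,.087,.18]"
python3 - <<'E'
from h import *
s=state();print(s["ft_force"],s["ft_torque"])
b=camera("scene");w=camera("wrist")
k=lambda i,f:cv2.resize(i,None,fx=f,fy=f,interpolation=cv2.INTER_CUBIC)
T=tool()
print("tip pred",proj("scene",(T@[.0588,0,0,1])[:3]),proj("wrist",(T@[.0588,0,0,1])[:3],T),"collar",proj("scene",(T@[.0108,0,0,1])[:3]),proj("wrist",(T@[.0108,0,0,1])[:3],T))
cv2.imwrite("pics/w9.png",w);cv2.imwrite("pics/s9.png",b)
cv2.imwrite("pics/c9.png",np.hstack([k(b[170:300,215:315],4)[:, :400],k(w[120:250,207:307],4)]))
E
```

```text
[[-0.0009, -0.0018, 1.0, 0.4287], [0.0003, 1.0, 0.0018, -0.1466], [-1.0, 0.0003, -0.0009, 0.1699], [0.0, 0.0, 0.0, 1.0]] 20.15 0.02377772002128636 [-0.33  0.13  2.03 -0.    0.98 -1.91]
tool shift [-0.01    0.2337 -0.0283]
[ 0.42675281  0.1952023  -0.07182305] [ 0.02197567  0.01271165 -0.01844417]
tip pred (np.float64(266.92679126794127), np.float64(273.8081736172451)) (np.float64(256.7733939247199), np.float64(200.6564020347864)) collar (np.float64(267.5388463347013), np.float64(263.0332294219762)) (np.float64(256.7890683176366), np.float64(226.57258050734))
```

View pics/c9.png

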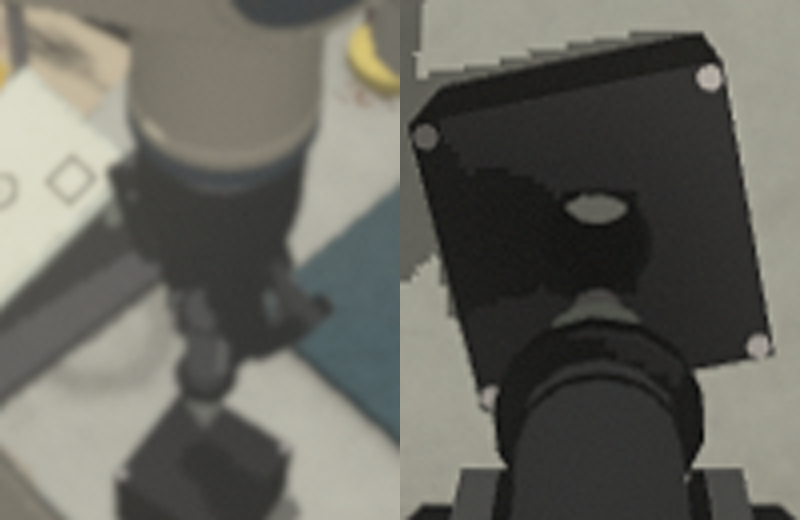

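The probe is out of its stand: the empty hole shows in the wrist crop at (600,235), and the nose tip is within about 2 mm of the prediction, with no visible tilt. Now across to the panel, then the 18° tilt.

Call:
send_rows:
  increments:
    - [[0,0,0],[0,0.0293,0.0008],230]
    - [[0,0,0],[0,0.0293,0.0008],230]
    - [[0,0,0],[0,0.0293,0.0008],230]
    - [[0,0,0],[0,0.0293,0.0008],230]
    - [[0,0,0],[0,0.0293,0.0008],230]
    - [[0,0,0],[0,0.0293,0.0008],230]
    - [[0,0,0],[0,0.0293,0.0008],230]
    - [[0,0,0],[0,0.0293,0.0008],230]
    - [[0,-0.1047,0],[0,0,0],230]
    - [[0,-0.1047,0],[0,0,0],230]
    - [[0,-0.1047,0],[0,0,0],230]
    - [[0,0,0],[0,0,0],230]

```text
time_s: 21.45
tcp_pos: [0.4314, 0.0871, 0.1686]
orientation: [-0.004, 1.259, -0.0]
ft_force: [-0.7, -0.3, -1.5]
gripper_width: 0.0238
```

```bash
python3 goto.py "[.435,.088,.150]"
python3 - <<'E'
from h import *
T=tool();w=camera("wrist")
S=np.array([.466,.087,.055]);print("spot pred wrist",proj("wrist",S,T),"tip",proj("wrist",(T@[.06,0,0,1])[:3],T))
cv2.imwrite("pics/w10.png",w);cv2.imwrite("pics/c10.png",cv2.resize(w[110:260,160:360],None,fx=4,fy=4,interpolation=cv2.INTER_CUBIC))
g=cv2.cvtColor(w,cv2.COLOR_BGR2GRAY);u,v=map(int,proj("wrist",S,T));print(u,v);print(g[v-26:v+26:2,u-26:u+28:2])
E
```

```text
[[0.3067, -0.003, 0.9518, 0.4314], [-0.0001, 1.0, 0.0032, 0.0871], [-0.9518, -0.0011, 0.3067, 0.1686], [0.0, 0.0, 0.0, 1.0]] 21.45 0.023762765931132277 [ 0.26 -0.05  2.27 -0.14  0.62 -1.21]
tool shift [ 0.0188  0.0009 -0.0023]
spot pred wrist (np.float64(256.70080199987757), np.float64(177.74481285736493)) tip (np.float64(256.81349741354796), np.float64(200.38289721586727))
256 177
[[106 105 106 107 107 106 103 141 169 169 171 171 172 172 171 170 172 175
  174 175 173 172 171 173 175 175 175]
 [106 104 106 107 106 103 104 143 169 169 170 174 173 172 171 170 171 173
  174 174 174 174 171 174 175 174 175]
 [105 106 105 107 105 106 104 145 170 170 172 172 174 172 172 170 171 171
  173 173 174 175 174 173 175 176 175]
 [102 103 105 104 106 105 106 146 170 170 172 171 171 172 172 171 172 171
  172 173 176 176 173 174 175 176 176]
 [162 142 130 130 105 107 107 147 171 170 169 170 171 173 172 172 172 173
  172 173 173 175 175 174 174 175 176]
 [169 167 167 163 133 113 141 159 171 170 170 168 171 173 174 174 172 173
  173 171 171 172 175 176 175 174 176]
 [169 170 169 170 157 149 165 173 171
[... 1523 characters left out ...]
 174 175 176 176 177]
 [169 169 170 169 170 172 171 171 171 168 171 171 176 164 178 175 175 176
  175 174 175 174 174 175 174 176 176]
 [169 171 170 170 170 171 172 171 171 170 172 144  71  64  73 143 178 174
  175 173 175 174 173 173 176 176 176]
 [169 170 170 171 171 172 172 172 171 172 148  68  72  73  75  65 166 175
  174 175 173 173 173 176 174 176 177]
 [169 170 170 170 172 173 172 172 173 163  86  78  80  80  80  79  95 138
  175 173 173 173 174 176 176 177 177]
 [174 175 175 175 172 173 174 175 127  74  72  68  48  52  63  67  73  74
  141 176 175 175 176 176 177 177 178]
 [ 49  45  53  75 177 174 177 131  50  42  41  41  41  39  41  39  39  37
   36 136 179 177 177 176 178 179 177]]
```

```bash
python3 goto.py "[.4445,.087,.1216]"
python3 - <<'E'
from h import *
T=tool();n=np.array([-.3089,.0074,.951]);print(np.arccos(-T[:3,0]@n))
o,d=ray("wrist",256.4,177,T);S=np.array([.466,.087,.055]);t=((S-o)@n)/(d@n);print("spot wrist",o+d*t,state()["ft_force"])
E
```

```text
[[0.306, -0.003, 0.952, 0.4332], [0.0003, 1.0, 0.0031, 0.0875], [-0.952, -0.0007, 0.306, 0.1696], [0.0, 0.0, 0.0, 1.0]] 21.5 0.02336500182162848 [ 0.26 -0.04  2.26 -0.13  0.62 -1.22]
tool shift [ 0.0492 -0.0005 -0.004 ]
0.01390555277281945
spot wrist [0.46721222 0.08712952 0.05539274] [ 0.29808322  0.09091792 -0.67995509]
```

Call:
send_rows:
  increments:
    - [[0,0,0],[0.01,-0.0005,-0.003],230]
    - [[0,0,0],[0.01,0,0],230]
    - [[0,0,0],[0.01,0,0],230]
    - [[0,0,0],[0.01,0,0],230]
    - [[0,0,0],[0.009,0,0],230]
    - [[0,0,0],[0,0,0],230]
    - [[0,0,0],[0,0,0],230]
    - [[0,0,0],[0,0,0],230]

```text
time_s: 22.3
tcp_pos: [0.4476, 0.0872, 0.1232]
orientation: [0.0, 1.256, 0.002]
ft_force: [-0.2, -0.1, -0.7]
gripper_width: 0.0236
```

```bash
cat > look.py <<'E'
from h import *
import sys
s=state();T=tool(s);w=camera("wrist");cv2.imwrite("pics/"+sys.argv[1]+".png",w)
S=np.array([.4667,.0871,.0552]);n=np.array([-.3089,.0074,.951])
e=np.linalg.inv(T)@np.r_[S,1];print("spot in tool",e[:3].round(4),"angle",np.arccos(-T[:3,0]@n).round(4),"F",s["ft_force"].round(2),"Fn",(s["ft_force"]@n).round(2),s["tcp_pos"].round(4),s["gripper_width"])
u,v=map(int,proj("wrist",S,T));print(u,v)
if len(sys.argv)>2:
  g=cv2.cvtColor(w,cv2.COLOR_BGR2GRAY);print("cols",list(range(u-22,u+24,2)))
  for r in range(v-18,v+26,2):print(r,*["%3d"%k for k in g[r,u-22:u+24:2]])
E
python3 look.py w11 1
```

```text
spot in tool [ 0.0705 -0.0001 -0.0029] angle 0.0138 F [-0.2  -0.12 -0.71] Fn -0.62 [0.4476 0.0872 0.1232] 0.023627995506452903
256 192
cols [234, 236, 238, 240, 242, 244, 246, 248, 250, 252, 254, 256, 258, 260, 262, 264, 266, 268, 270, 272, 274, 276, 278]
174 105 105 106 106 104 103 104 102 103 103 105 102 176 172 171 171 172 171 170 172 173 173 175
176 104 106 105 106 105 103 104 105  97  88  74  65 109 143 163 175 172 172 172 172 172 174 176
178 106 104 106 106 106 104 108  71  44  48  72  77 129  80  48  91 168 174 172 173 175 174 175
180 106 106 106 105 105 108  64  44  88 108 105 100 181 179 171 104  72 169 174 172 172 174 174
182 104 104 104 105 108  67  42  99 106 106 105 103 153 173 174 180 109  71 168 173 173 173 173
184 106 104 106 107 102  32  99 104 105 105 106 104 155 176 176 174 179  98 133 174 173 172 173
186 105 106 106 108  71  66 104 104 103 105 106 103 153 176 176 176 177 141  72 176 172 172 174
188 102 102 103 106  48  89 104 104 103 104 106  93 155 177 176 178 177 183  48 160 172 172 173
190 173 173 174 180  40  92 102 101 102 103  90  34 134 177 180 178 177 182 
[... 567 characters left out ...]
  35  60 156 178 175 175 173
204 167 169 174 123  31  37  39  43  38  40  41  37  39  39  40  41  40  39  33 121 172 175 173
206 169 174 108  33  37  39  40  40  41  38  37  38  38  40  40  39  40  41  40  36  61 154 175
208 175 103  34  38  36  39  39  38  37  38  37  38  38  38  39  42  40  39  41  42  38  41 168
210 113  36  38  39  40  39  37  38  41  45  46  49  51  47  41  36  39  39  40  39  37  38 121
212  36  39  40  39  38  36  44  54  57  56  53  54  53  56  55  55  51  39  38  40  40  42  33
214  36  40  35  36  36  47  55  47  39  36  36  41  38  37  38  46  55  53  38  39  38  38  38
216  38  39  37  39  51  48  39  45  51  50  55  55  54  54  49  42  40  44  51  40  39  39  39
```

Run:
```python
from h import *
T=tool();n=np.array([-.3089,.0074,.951])
for x in(.058,.06,.062):print(x,proj("wrist",(T@[x,0,-.005,1])[:3],T),"barrel",proj("wrist",(T@[x-.018,0,-.01,1])[:3],T),"collar",proj("wrist",(T@[x-.048,0,-.017,1])[:3],T))
o,d=ray("wrist",256.4,190.5,T);S=np.array([.466,.087,.055]);t=((S-o)@n)/(d@n);P=o+d*t;print(P,(np.linalg.inv(T)@np.r_[P,1])[:3])
w=cv2.imread("pics/w11.png");g=cv2.cvtColor(w,cv2.COLOR_BGR2GRAY);print(g[186:236,250:260:3].T)
```

```text
0.058 (np.float64(256.81226733466667), np.float64(195.3314379559865)) barrel (np.float64(256.8152975279801), np.float64(197.08823854626914)) collar (np.float64(256.8226393116187), np.float64(202.8053100369201))
0.06 (np.float64(256.8116519873406), np.float64(194.49459087696854)) barrel (np.float64(256.8146023270472), np.float64(196.16460964911627)) collar (np.float64(256.82175322785156), np.float64(201.67363948882883))
0.062 (np.float64(256.81104681848666), np.float64(193.67099764871506)) barrel (np.float64(256.81391956263906), np.float64(195.25681851807698)) collar (np.float64(256.8208854212489), np.float64(200.5643594878933))
[0.46496173 0.08688072 0.05466368] [ 0.07062731 -0.00033898 -0.00479303]
[[103 104 103 104 102 103 101  99 131 152 121  87  74  69  50  37  37  41
   38  38  41  39  37  38  41  49  57  50  39  38  51  54  52  53  53  53
   51  53  51  52  51  53  51  52  52  51  49  51  49  49]
 [106 105 106 106 107 106 100  82  65  68  77  78  72  54  35  39  40  39
   38  40  38  39  37  38  47  56  53  45  36  45  54  54  54  52  52  52
   54  53  53  52  50  52  53  53  54  51  52  52  50  48]
 [103 107  93  58  34  40  57  69  68  72  77  78  71  52  39  41  40  40
   37  38  38  37  38  40  49  55  54  41  41  49  55  54  54  54  52  54
   53  54  52  53  55  51  50  52  52  51  52  51  51  50]
 [177 179 179 182 174 175 164 106  63  71  77  79  80  67  40  38  39  42
   39  39  41  35  37  39  48  56  51  45  36  48  55  55  54  55  52  53
   53  53  52  52  50  52  53  52  52  52  51  51  48  50]]
```

Call:
send_rows:
  increments:
    - [[0,0,0],[0.002,0,-0.002],230]
    - [[0,0,0],[0.002,0,-0.0018],230]
    - [[0,0,0],[0,0,0],230]
    - [[0,0,0],[0,0,0],230]
    - [[0,0,0],[0,0,0],230]

```text
time_s: 22.85
tcp_pos: [0.4452, 0.0872, 0.118]
orientation: [0.0, 1.257, 0.002]
ft_force: [-1.1, -0.2, -1.1]
gripper_width: 0.0236
```

```bash
python3 look.py w12 1
```

```text
spot in tool [ 0.0664 -0.0001  0.0011] angle 0.0138 F [-1.14 -0.22 -1.12] Fn -0.71 [0.4452 0.0872 0.118 ] 0.023553080743470584
256 198
cols [234, 236, 238, 240, 242, 244, 246, 248, 250, 252, 254, 256, 258, 260, 262, 264, 266, 268, 270, 272, 274, 276, 278]
180 106 106 106 106 106 105 103 105 102 103 106 108 104 179 172 172 171 171 170 171 173 175 176
182 106 105 107 104 104 106 105 105 106  87  75  69  68 125 163 176 173 173 171 173 174 175 177
184 105 105 105 106 106 105 106  72  43  44  72  76  72  58  47  90 170 174 173 173 175 174 176
186 106 103 105 104 105 109  64  45  86 108 106 104 172 180 171 105  71 167 174 174 173 175 175
188 104 106 106 106 108  67  42  99 105 105 105 102 155 176 175 180 112  70 169 172 174 173 172
190 103 105 104 106  89  36  99 106 104 105 106 106 137 167 177 176 179  99 126 174 174 173 171
192 139 140 140 143  87  78 105 104 105 106  94  82  93 157 178 176 176 151  53 178 173 172 173
194 170 173 172 178  65  86 100 100 101  69  66  66  69  83 177 177 176 182  49 154 173 174 174
196 170 171 174 178  50 158 178 180 121  74  77  78  78  71 143 177 178 181 
[... 567 characters left out ...]
  40  39  38  41  37  41 169
210 112  32  39  35  37  38  38  35  39  44  47  50  51  46  38  38  37  39  40  41  38  38 122
212  34  38  35  38  38  36  44  52  54  55  55  52  51  53  57  53  50  39  37  40  41  40  30
214  34  38  37  35  37  47  55  46  39  32  36  37  38  35  37  45  53  52  38  38  40  39  39
216  36  36  36  37  51  46  38  43  47  49  54  55  53  52  50  43  38  42  53  37  37  40  38
218  37  37  33  49  41  36  52  52  52  52  52  54  52  53  54  53  54  47  38  51  41  40  37
220  37  37  39  40  43  53  54  52  54  51  51  53  52  54  52  52  54  53  50  37  44  38  38
222  35  36  37  45  51  51  50  54  51  52  52  53  52  53  53  53  53  53  54  50  39  37  37
```

Run:
```python
from h import *
T=tool();g=cv2.cvtColor(cv2.imread("pics/w12.png"),cv2.COLOR_BGR2GRAY)
I=np.linalg.inv(T)
def at(u,v,x):
  o,d=ray("wrist",u,v,T);o=(I@np.r_[o,1])[:3];d=I[:3,:3]@d;return (o+d*(x-o[0])/d[0]).round(4)
# ring dark pixels: extreme points (outer ring mid radius 11.5mm)
for v in range(186,204,2):
  r=g[v].astype(int);L=236+r[236:250].argmin();Rr=263+r[263:276].argmin();print(v,L,Rr,at(L,v,.0664),at(Rr,v,.0664))
c=g[176:190,254:260].astype(int).argmin(0)+176;print(c,at(256.5,c.mean(),.0664))
```

```text
186 247 265 [ 0.0664 -0.008  -0.0101] [ 0.0664  0.0066 -0.0101]
188 245 267 [ 0.0664 -0.0096 -0.0084] [ 0.0664  0.0083 -0.0083]
190 244 269 [ 0.0664 -0.0104 -0.0066] [ 0.0664  0.0099 -0.0066]
192 243 270 [ 0.0664 -0.0113 -0.0049] [ 0.0664  0.0108 -0.0049]
194 243 270 [ 0.0664 -0.0113 -0.0032] [ 0.0664  0.0108 -0.0032]
196 242 270 [ 0.0664 -0.0122 -0.0015] [ 0.0664  0.0108 -0.0014]
198 242 270 [ 0.0664 -0.0122  0.0003] [0.0664 0.0108 0.0003]
200 243 270 [ 0.0664 -0.0114  0.002 ] [0.0664 0.0109 0.0021]
202 246 267 [ 0.0664 -0.0089  0.0038] [0.0664 0.0084 0.0038]
[183 183 183 183 183 183] [ 0.0664 -0.0002 -0.0126]
```

Ring centre in the tool frame is y −0.6, z −1.1 mm, so the aim is good. Advancing to contact in small steps.

Call:
send_rows:
  increments:
    - [[0,0,0],[0.0015,-0.0004,-0.0006],230]
    - [[0,0,0],[0.0015,0,0],230]
    - [[0,0,0],[0,0,0],230]
    - [[0,0,0],[0,0,0],230]

```text
time_s: 23.3
tcp_pos: [0.4454, 0.0867, 0.1148]
orientation: [-0.0, 1.257, 0.002]
ft_force: [-0.5, 0.0, -1.1]
gripper_width: 0.0234
```

Call:
send_rows:
  increments:
    - [[0,0,0],[0.0015,0,0],230]
    - [[0,0,0],[0,0,0],230]
    - [[0,0,0],[0,0,0],230]

```text
time_s: 23.6
tcp_pos: [0.4459, 0.0867, 0.1134]
orientation: [-0.0, 1.257, 0.002]
ft_force: [-0.2, -0.4, -0.3]
gripper_width: 0.0239
```

Call:
send_rows:
  increments:
    - [[0,0,0],[0.0015,0,0],230]
    - [[0,0,0],[0,0,0],230]
    - [[0,0,0],[0,0,0],230]

```text
time_s: 23.9
tcp_pos: [0.4464, 0.0867, 0.112]
orientation: [-0.0, 1.257, 0.002]
ft_force: [-0.2, -0.2, -1.1]
gripper_width: 0.0239
```

```bash
python3 look.py w13 1
python3 - <<'E'
from h import *
import numpy as np
for i in range(6):
  s=state();print(s["time_s"],s["ft_force"].round(2),s["ft_torque"].round(2))
  camera("wrist")
E
```

```text
spot in tool [0.0603 0.0004 0.0018] angle 0.0137 F [-0.22 -0.18 -1.09] Fn -0.97 [0.4464 0.0867 0.112 ] 0.02392025975138947
257 202
cols [235, 237, 239, 241, 243, 245, 247, 249, 251, 253, 255, 257, 259, 261, 263, 265, 267, 269, 271, 273, 275, 277, 279]
184 107 106 106 106 105 105 103 103 105 106 108 103 105 179 174 173 173 173 173 173 175 176 177
186 104 106 105 106 106 104 104  97  78  47  32  33  31  96 129 174 175 172 171 173 175 176 176
188 104 107 106 105 106 109  87  36  48  85  93  96  96 120  78  53 147 177 173 173 175 176 176
190 104 105 105 106 106  74  37  82 107 106 106 105 104 157 181 132  49 141 176 174 175 175 176
192 106 107 106 107  89  32  98 104 107 102  85  89  97 156 176 178 143  42 171 174 175 174 173
194 106 105 107 109  52  80 105 104  88  65  67  68  66 147 178 176 181  98 126 174 174 172 173
196 142 145 104 104  31 101 105 103  73  76  78  78  76  90 168 180 177 152  40 172 174 173 174
198 172 175 142 116  47 149  94  81  79  75  69  73  80  77  73 138 180 183  48 156 174 172 176
200 170 172 176 142  58 138  65  60  43  36  37  36  39  42  55  59 146 187  56 
[... 827 characters left out ...]
  54  54  53  53  52  54  52  38  44  50  39  38  38
220  35  38  44  38  52  52  53  53  52  53  52  55  52  55  53  52  52  55  40  45  40  38  39
222  37  38  40  52  52  53  51  54  53  53  54  54  53  52  53  54  52  53  54  42  39  37  38
224  36  36  48  51  52  53  52  52  52  52  51  52  53  53  52  52  53  52  51  55  39  37  37
226  36  39  51  51  52  54  52  53  51  52  54  52  53  51  53  52  53  53  53  50  46  47  53
23.95 [-0.54 -0.11 -0.15] [0.   0.21 0.02]
24.0 [-0.42  0.18 -0.25] [0.03 0.26 0.02]
24.05 [ 0.26 -1.05 -1.79] [ 0.07  0.2  -0.01]
24.1 [ 0.33 -0.55 -1.56] [0.02 0.21 0.03]
24.15 [-0.12 -0.29 -0.9 ] [ 0.05  0.21 -0.01]
24.2 [-0.9   0.16 -1.2 ] [-0.03  0.22  0.07]
```

Call:
send_rows:
  increments:
    - [[0,0,0],[0.001,0,0],230]
    - [[0,0,0],[0.001,0,0],230]
    - [[0,0,0],[0,0,0],230]

```text
time_s: 24.55
tcp_pos: [0.4471, 0.0867, 0.1101]
orientation: [0.0, 1.257, 0.002]
ft_force: [-1.0, 1.0, -0.0]
gripper_width: 0.0235
```

```bash
cat > avg.py <<'E'
from h import *
n=np.array([-.3089,.0074,.951]);F=[];Q=[];P=[]
for i in range(8):
  s=state();F.append(s["ft_force"]);Q.append(s["ft_torque"]);P.append(s["tcp_pos"]);w=camera("wrist")
F=np.mean(F,0);print(s["time_s"],"F",F.round(2),"Fn",(F@n).round(2),"tq",np.mean(Q,0).round(3),"along n",(np.mean(P,0)@n).round(5),np.mean(P,0).round(4))
g=cv2.cvtColor(w,cv2.COLOR_BGR2GRAY);print("edge cols 254,256,258 rows 180..212");print(g[180:212,254:260:2].T)
E
python3 avg.py
```

```text
24.9 F [-0.37  0.21  0.32] Fn 0.42 tq [-0.004  0.199  0.007] along n -0.03266 [0.4471 0.0867 0.1102]
edge cols 254,256,258 rows 180..212
[[105 105 105 105 106  94  59  33  74 104 106 107  98  76  67  69  75  78
   69  45  35  38  39  39  37  37  37  38  36  35  48  55]
 [106 105 105 107 109  94  55  38  82 109 105 106  94  72  67  73  78  78
   73  54  36  38  37  39  38  37  37  38  40  42  49  56]
 [107 108 107 108 108  93  55  41  82 108 105 106  98  79  67  74  77  78
   77  62  35  38  40  39  37  39  39  37  37  40  50  56]]
```

Contact force is now about 1.3 N against the −0.9 N baseline, so the nose has just started to move. I'll go 3 mm more for mid travel.

Call:
send_rows:
  increments:
    - [[0,0,0],[0.001,0,0],230]
    - [[0,0,0],[0.001,0,0],230]
    - [[0,0,0],[0.001,0,0],230]
    - [[0,0,0],[0,0,0],230]
    - [[0,0,0],[0,0,0],230]

```text
time_s: 25.45
tcp_pos: [0.448, 0.0867, 0.1073]
orientation: [-0.0, 1.257, 0.002]
ft_force: [-1.6, -0.6, 0.5]
gripper_width: 0.0238
```

```bash
python3 avg.py; python3 look.py w14 1
```

```text
25.8 F [-0.65  0.03  1.12] Fn 1.26 tq [-0.042  0.168 -0.021] along n -0.03564 [0.448  0.0867 0.1074]
edge cols 254,256,258 rows 180..212
[[105 104 104 105 107 105 103  75  31  58  93 108 107 101  81  68  74  77
   69  46  36  37  38  38  37  37  36  38  36  36  44  54]
 [106 105 106 106 107 109 100  68  31  80 107 106 106  98  76  71  78  77
   73  52  35  37  38  37  37  37  36  37  35  37  49  55]
 [106 106 106 106 107 109 102  68  33  77 107 105 106 104  89  71  79  78
   80  66  35  35  40  38  38  37  39  39  38  38  48  54]]
spot in tool [0.0554 0.0003 0.0017] angle 0.0137 F [ 0.98 -0.44  2.12] Fn 1.71 [0.448  0.0867 0.1074] 0.023546151051301267
257 204
cols [235, 237, 239, 241, 243, 245, 247, 249, 251, 253, 255, 257, 259, 261, 263, 265, 267, 269, 271, 273, 275, 277, 279]
186 105 106 106 106 106 105 103 104 105 107 100 101  98 109 155 174 172 173 172 173 174 177 176
188 105 106 107 106 105 106 107  98  66  41  32  33  33  38 120 169 175 173 172 174 176 175 175
190 103 103 106 106 106 107  72  32  69  86 106 108 100  87  66  39 131 178 175 174 175 175 176
192 104 105 106 108 109
[... 1100 characters left out ...]
  54  45  38  38  39  40  33
216  35  36  37  43  49  40  40  43  49  53  56  53  55  52  45  38  36  50  46  37  39  41  37
218  35  36  40  49  33  44  53  53  54  53  51  52  54  54  54  54  53  38  44  48  35  39  41
220  36  35  43  38  50  51  53  52  53  53  52  53  52  52  52  54  52  55  39  46  40  38  39
222  37  34  38  49  53  51  53  52  54  51  53  52  53  52  53  52  52  53  53  43  39  38  40
224  36  33  48  50  53  52  51  51  54  52  51  52  52  54  49  51  52  53  53  52  39  35  36
226  35  39  50  52  51  49  51  52  52  53  51  51  52  53  52  52  52  52  52  53  44  47  51
228  33  43  51  53  50  50  50  52  51  51  52  51  51  51  52  53  53  50  53  52  51  39  49
```

Run:
```python
from h import *
T=tool();I=np.linalg.inv(T);g=cv2.cvtColor(cv2.imread("pics/w14.png"),cv2.COLOR_BGR2GRAY).astype(int)
def at(u,v,x):
  o,d=ray("wrist",u,v,T);o=(I@np.r_[o,1])[:3];d=I[:3,:3]@d;return (o+d*(x-o[0])/d[0]).round(4)
for x in(.055,.059):
  P=[]
  for v in range(190,203):
    L=237+g[v,237:250].argmin();R_=263+g[v,263:276].argmin();P+=[at(L,v,x)[1:],at(R_,v,x)[1:]]
  P.append(at(256,188.2,x)[1:]);P=np.array(P)
  A=np.c_[2*P,np.ones(len(P))];s=np.linalg.lstsq(A,(P**2).sum(1),rcond=None)[0];print(x,"ring centre",s[:2].round(4),"r",np.sqrt(s[2]+s[0]**2+s[1]**2).round(4),"nose edge",at(256,193.8,x))
print(g[195:198,246:266])
```

```text
0.055 ring centre [-0.0002 -0.0038] r 0.0097 nose edge [ 0.055  -0.0006 -0.0073]
0.059 ring centre [-0.0002 -0.0024] r 0.0099 nose edge [ 0.059  -0.0006 -0.0059]
[[ 94 106 104 105 107 103  88  72  67  70  71  71  71  72  86 131 145 169
  179 178]
 [104 105 105 101  97  88  79  75  75  77  79  78  77  74  76 133 167 180
  180 178]
 [107 106 101  91  78  76  76  78  78  76  78  78  77  78  75  82 114 139
  148 170]]
```

Nose centre and ring centre agree to about 0.5 mm. The contact force is about 2.2 N, which puts the nose in by about 3.3 mm, and the axis error is 0.014 rad. Handing in.

```bash
python3 -c "
from h import *
s=state();print(s['qd'].round(4),s['gripper_width'],s['time_s']);print(sign_off())"
```

```text
[-0.0006  0.0018  0.0015 -0.0011  0.0013 -0.0006] 0.023909331349513945 25.9
the job is handed in; nothing more can be done
None
```

I swung the magnifier aside to about 1.69 rad, lifted the probe from its stand and rested its nose in the round mark. I handed in at 25.9 s, still holding it there. No verdict was reported.

**Last checks:**

| Check | Measured | Required |
|---|---|---|
| Nose to round mark centre (wrist picture) | about 0.5 mm apart, good to about 1–2 mm | within 6.5 mm |
| Tool axis to panel normal | 0.014 rad | below 0.13 rad |
| Contact force | about 2.2 N (noisy, averaged over 8 readings) | 0.8–8 N |
| Nose pushed in, worked out from the force | about 3.3 mm; arm travel since contact gives a little more, up to about 4 mm | 1.5–7 mm |
| Jaw reading on the 25 mm handle | 23.9 mm, steady | still gripped |
| Arm | still | still |

**What went wrong or disagreed:**
- **Magnifier:** my first swing closed above the pin and moved nothing. The fingertips stood about 30 mm further back than described. I went lower, checked that the jaws were on the pin, and the second swing worked.
- **Magnifier angle:** the 1.69 rad comes from where the gripper finished. A top-camera check showed the lens gone from the panel, but I did not measure the joint in an image.
- **Jaw width:** it read about 1–2 mm under the true diameters on both the pin and the probe.
- **Jars and brush:** I did not re-measure them at the end, but the arm's path stayed clear of them.

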